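Back up the riveting bridge with its packing plate

TASK

Before riveting, push the flat steel packing plate along the tiles and in under the low iron bridge, lengthwise between its two legs, until it lies square to the bridge and sticks out equally on both sides of the bridge. Keep it flat on the tiles the whole way, never lifting or tipping it, leave everything else standing where it is, and finish with the arm clear.

Things in the scene. Friction and masses are not known exactly. Their poses are not given: they have to be found in the camera images.
- plate: loose flat bare steel plate, 64 (x) by 130 (y) by 12 mm thick, about 0.7 kg, flat on the tiles; origin at the centre of its underside, z up. Its long axis is y; both ends are alike. Two thin lines scribed across its top, 25 mm either side of the middle, lie at the bridge's two faces when it is centred. Friction on the tiles about 1: pushing takes 4 to 10 N
- bridge: black iron bridge fixed to the tiles, 134 (x) by 50 (y) mm, 36 mm high plus a 6 mm button on top; legs 22 mm wide and 90 mm apart run its full depth under a beam whose underside is 16 mm up. Passage along its y, open at both ends, which are alike. Origin at the centre of its underside. Stands left or right of the plate, its y within 0.2 rad of world y, plate's within 0.45
- burner: bystander: pierced copper incense burner, 90 mm across, 114 mm high, origin at the centre of its underside, beyond the work
- cup: bystander: lidded copper measuring cup, 68 mm across, 96 mm high, handle of 53 mm reach at its y, origin at the centre of its underside, on the left
- finial: bystander: cast brass lid finial standing upright, 32 mm across, 56 mm high, origin at the centre of its underside, beyond the middle of the work
- tongs: bystander: blackened iron tongs lying along their y, 240 mm long, 35 mm wide, 13 mm high, origin on the tiles near the middle, on the right
- rivet_dish: bystander: small open brass dish, 52 mm across, 18 mm high, origin at the centre of its underside, on the robot's side of the work
- hammer: bystander: hammer lying along its x (roughly world y), 240 mm long, beyond the work on the left
There are look-alikes about, which are no part of the job. Leave any green or yellow look-alike of the plate alone.

How it is judged:
At the end, for the whole second after the job is handed in: The plate lies flat and still on the tiles between the legs, under the beam, its middle within 10 mm of the bridge's middle along the passage (so the two stick-outs, 40 mm each when equal, differ by less than 20 mm) and its long axis within 0.1 rad of the passage (y of plate in the frame of bridge between -0.01 and 0.01 m and x of plate in the frame of bridge between -0.016 and 0.016 m and angle between the y axis of plate and the y axis of bridge, either way round below 0.1 rad and height (world z) of plate below 0.003 m and angle between plate's own z axis and vertical below 0.03 rad and linear speed of plate below 0.01 m/s); the robot touches nothing.
It fails at once if the plate is lifted off the tiles (its underside's centre 6 mm up) (height (world z) of plate above 0.006 m).
It fails at once if the plate is tipped by more than 0.07 rad (angle between plate's own z axis and vertical above 0.07 rad).
It fails at once if a bystander (incense burner, cup, finial, tongs, rivet dish or hammer) is moved by more than 20 mm (distance of any of burner, cup, finial, tongs, rivet_dish, hammer from where it was at the start of the episode above 0.02 m).
It also fails if it takes over 67 s, if anything falls off the work surface, if the arm or the gripper's body presses on something with over 40 N, if the wrist force passes 120 N, or if a joint passes its speed limit or range.

ROBOT

A 6-joint arm with a two-finger parallel gripper is mounted at the origin on the work surface. World frame = base frame: x ahead of the robot, y to its left, z up, the work surface at z = 0. Lengths are in m, angles in rad, forces in N, time in s.
With the tool pointing down it reaches from about 0.35 to 0.975 m from the base axis. Payload 4.9 kg.
Tool frame: the origin (TCP) lies at the very end of the fingers, on their centre line; the grasp point (between the pads) lies 19 mm behind it (manip.grasp_offset is the distance from the TCP to the grasp point, in m); z points along the fingers, y is the line along which they close (so a half turn about z gives the same grasp; the last joint's range is limited). The gripper opens to 85 mm and grips with 20 to 120 N. Pads are 22 mm wide; open, the fingers measure 114 mm over their backs; the gripper's body (76 mm by 85 mm) begins 54 mm behind the grasp point. The pads swing forward as they close: fully open they stand 13 mm farther back than shut.
Start: joints at [-1.331, 0.053, 1.613, -0, 1.476, -0.119], TCP at [0.219, -0.585, 0.208] pointing down, gripper open.
Joint ranges: [-3.01, 3.01], [-1.01, 2.22], [0.06, 2.58], [-1.02, 4.17], [0.09, 2.62], [-3.14, 3.14]. Speed limits (rad/s): [2.57, 2.57, 3.14, 3.14, 3.14, 3.14].

INTERFACE

Orientations are given as a unit quaternion [w, x, y, z].
In Python, from plant import manip, eyes, job_done, models gives the robot as it stands.
- The arm moves only by the tool servo_tool, never from a script. Its argument "motion" is one flat list of numbers, 5 for each row, row after row: the opening, from -1 (shut) to 1 (fully open), then the shift along the tool's x, y, z normalised to -1 to 1, where 1 is 120 mm, then the turn about the tool's z normalised to -1 to 1, where 1 is 45 degrees. A call has 1 to 5 rows; each row is the pose to reach, as a shift and turn from the pose commanded when the call began, along the tool's axes at that moment; what a row does not reach only later rows make up. A row lasts 1/8 s, in which the tool goes at most 62.5 mm and 10.7 degrees, less where a joint would pass 70% of its speed; a pose out of reach is approached as far as the arm can. A call with a number of a shift or a turn outside -1 to 1 is refused whole. A call with a gripper value outside its range is refused whole. The fingers move at their own pace and stop on an object; the grip force is fixed at half the most. Time passes only in rows, so rows that repeat a pose let the fingers close. It gives the time, the measured TCP pose, the force, the opening and the grip force at its end, in the units of the state.
- manip.state(): the state, without advancing time (a new reading comes with each control period).
- eyes.grab_frame(name): name is "scene" or "side" or "wrist"; returns (picture, depth): 480x640x3 uint8, red, green, blue; 480x640 float32, m along the optical axis (not along the pixel's ray), 0 where there is no reading.
- eyes.camera_params(name): a dict with "fov_y" (degrees; the focal length in pixels is half the picture's height over the tangent of half this angle, whatever the lens; pixels are square), "cx", "cy" (the principal point, pixels), "D" ([k1, k2, p1, p2, k3] as OpenCV has them; the pictures are not rectified), "pose" (4x4, takes a point from camera to world coordinates); the wrist camera has in their place "T_tool_cam" (4x4, takes a point from camera to tool coordinates, whose origin is the TCP and whose axes are the flange's). Camera axes: x right, y up, looking along -z (the intrinsics and any distortion apply to the point x, -y, -z); pixel columns grow to the right and rows downward; lengths in m; the calibration is good to about 2 mm. A picture is of the moment at which its call begins: read the wrist's pose just before it. camera_params takes no time and is no camera call.
- job_done(): hands the job in; it is judged then, once.
Trained networks look in the newest picture that a camera, given by its name, has taken for a name from the list of things; names that differ only in an ending like _2 or _b are one class to them, and where a whole thing is asked for, a point or a joint stands for the part that bears it (a point fixed in the world has none). Each returns a list of dicts, best first, with "p" (0 to 1); they miss things now and then, are a little off and sometimes report something else, mostly with a low value. They report only what shows in the picture. A call takes as long as a camera call. They do not tell look-alikes from the thing itself.
- models.regions_of(camera, label): "mask" (480x640 bool, what is visible of it) and "pixel" ([column, row] in pixels, amid what is visible of it).
The state is a dict: "time": time; "joint_pos": joint angles; "joint_vel": joint speeds; "joint_efforts": joint torques, N m; "tool_pos": TCP position; "tool_rot": TCP orientation; "contact_force": force on the tool from outside, world axes, zero at the start; "ft_torque": the same for the moment, N m; "gripper_width": opening from 0.0 (shut) to 1.0 (fully open); "grasp_force": force on a finger pad.
Only numpy, scipy, OpenCV 4.12 (cv2) and the standard library are available. Lean on these libraries where they do the work, as an engineer would, in place of code of your own. Each camera call takes 0.05 s, during which the arm holds its last target. There are 200 camera calls.

## Working session

There is one attempt and no reset: what is moved stays moved. The work goes in short steps, Python scripts to look and compute and a tool call to move; the robot and the scene stay as the last step left them, time stands still between calls to the robot, and variables do not carry over. Pictures are saved under pics/ and viewed, at most 10 in all, crops included, and the job is handed in when it is done.

Besides the shell and the picture viewer there is one more tool, called after "Request:" as name(argument=value, ...) on one line, values as JSON. servo_tool: Moves the arm, as the interface text tells. Its arguments: {"type":"object","properties":{"motion":{"type":"array","items":{"type":"number","minimum":-1,"maximum":1}}},"required":["motion"]}

```bash
mkdir -p pics
cat > h.py <<'E'
import numpy as np, cv2
from plant import manip, eyes, job_done, models
from scipy.spatial.transform import Rotation as R
def campose(n):
    p=eyes.camera_params(n)
    if 'pose' in p: return p,np.array(p['pose'])
    s=manip.state(); q=s['tool_rot']; T=np.eye(4)
    T[:3,:3]=R.from_quat([q[1],q[2],q[3],q[0]]).as_matrix(); T[:3,3]=s['tool_pos']
    return p,T@np.array(p['T_tool_cam'])
def rays(n,px,cam=None):
    p,T=cam or campose(n); f=240/np.tan(np.radians(p['fov_y'])/2)
    K=np.array([[f,0,p['cx']],[0,f,p['cy']],[0,0,1]])
    u=cv2.undistortPoints(np.array(px,float).reshape(-1,1,2),K,np.array(p['D'],float)).reshape(-1,2)
    d=np.c_[u[:,0],-u[:,1],-np.ones(len(u))]
    return T[:3,3],d@T[:3,:3].T
def at_z(n,px,z,cam=None):
    o,d=rays(n,px,cam); return o+d*((z-o[2])/d[:,2])[:,None]
def cloud(n,px,depth,cam=None):
    o,d=rays(n,px,cam); px=np.array(px,int); return o+d*depth[px[:,1],px[:,0]][:,None]
E
python3 - <<'E'
from h import *
for n in ['scene','side']:
    im,d=eyes.grab_frame(n); cv2.imwrite(f'pics/{n}1.png',im[:,:,::-1]); np.save(n+'d.npy',d)
    p=eyes.camera_params(n); print(n,p['fov_y'],np.round(p['pose'],3).tolist())
    for l in ['plate','bridge','rivet_dish','cup','tongs','finial','burner','hammer']:
        for r in models.regions_of(n,l)[:4]:
            px=r['pixel']; v,u=np.nonzero(r['mask']); q=np.c_[u,v]; q=q[d[v,u]>0]
            c=cloud(n,q,d); print(l,round(r['p'],2),np.round(px),np.round(np.median(c,0),3),len(q))
E
```

```text
scene 54.3276195028348 [[-0.468, -0.693, 0.547, 1.228], [0.883, -0.378, 0.277, 0.324], [0.015, 0.613, 0.79, 1.033], [0.0, 0.0, 0.0, 1.0]]
plate 0.85 [273. 230.] [ 0.551 -0.163  0.011] 897
plate 0.78 [239. 146.] [ 0.303 -0.455  0.011] 619
plate 0.7 [423. 226.] [0.345 0.188 0.012] 877
plate 0.68 [284. 183.] [ 0.368 -0.252  0.011] 686
bridge 0.8 [373. 275.] [0.57  0.141 0.035] 1009
rivet_dish 0.57 [352. 212.] [0.385 0.003 0.01 ] 181
cup 0.94 [494. 314.] [0.549 0.445 0.073] 960
tongs 0.84 [201. 197.] [ 0.543 -0.434  0.008] 469
burner 0.72 [344. 350.] [0.792 0.165 0.024] 1411
burner 0.63 [226. 288.] [ 0.797 -0.154  0.081] 1171
hammer 0.6 [349. 347.] [0.793 0.176 0.024] 1526
side 48.99795671261748 [[-0.971, 0.146, -0.188, 0.3], [-0.237, -0.656, 0.716, 0.934], [-0.019, 0.74, 0.672, 0.939], [0.0, 0.0, 0.0, 1.0]]
plate 0.83 [344. 220.] [ 0.546 -0.164  0.014] 803
plate 0.76 [402. 334.] [0.338 0.19  0.013] 1491
plate 0.75 [412. 216.] [ 0.359 -0.253  0.013] 753
plate 0.57 [446. 173.] [ 0.294 -0.454  0.014] 651
bridge 0.76 [310. 300.] [0.553 0.146 0.037] 1269
rivet_dish 0.56 [387. 273.] [ 0.393 -0.004  0.012] 268
cup 0.56 [282. 407.] [0.529 0.457 0.075] 1554
tongs 0.76 [364. 168.] [ 0.54  -0.44   0.011] 294
finial 0.75 [269. 256.] [0.7   0.031 0.028] 166
finial 0.52 [387. 272.] [ 0.393 -0.003  0.012] 238
burner 0.73 [260. 200.] [ 0.775 -0.149  0.07 ] 1019
burner 0.67 [277. 409.] [0.529 0.458 0.075] 1492
burner 0.31 [389. 273.] [ 0.392 -0.003  0.013] 253
hammer 0.78 [217. 297.] [0.783 0.187 0.024] 1237
```

View pics/scene1.png

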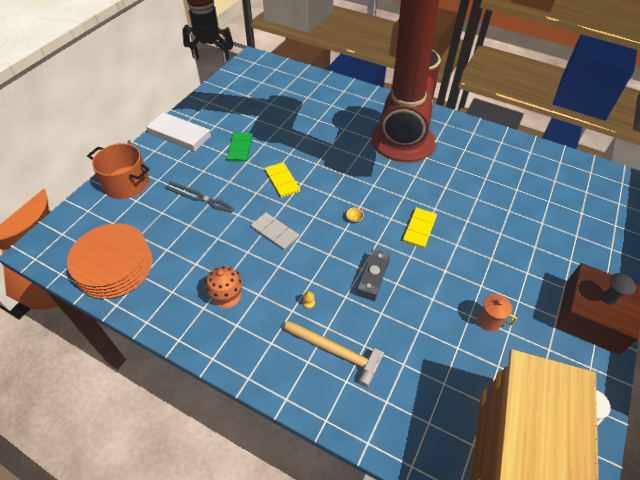

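View pics/side1.png

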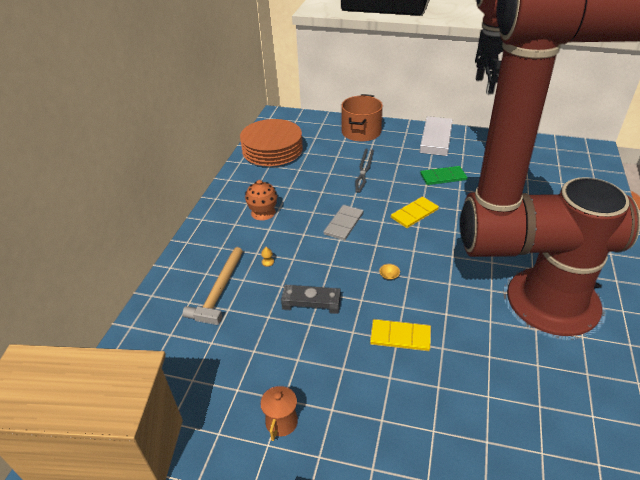

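Run:
```python
from h import *
for n in ['scene','side']:
    im,d=eyes.grab_frame(n)
    if n=='scene':
        c=im[195:265,240:400]; cv2.imwrite('pics/crop1.png',cv2.resize(c,None,fx=5,fy=5,interpolation=2)[:,:,::-1])
    for l,z,zt in [('plate',.012,0),('bridge',.036,.030)]:
        rs=models.regions_of(n,l)
        r=min(rs,key=lambda r:abs(np.linalg.norm(at_z(n,[r['pixel']],z)[0,:2]-([.55,-.163] if l=='plate' else [.56,.143]))))
        v,u=np.nonzero(r['mask']); P=cloud(n,np.c_[u,v],d); P=P[(d[v,u]>0)&(P[:,2]>zt)]
        A=at_z(n,np.c_[u,v],z)[:,:2]
        if l=='bridge': A=P[:,:2]
        (c,wh,a)=cv2.minAreaRect((A*1000).astype(np.float32)); 
        w,V=np.linalg.eigh(np.cov((A-A.mean(0)).T)); 
        print(n,l,np.round(c),np.round(wh),round(a,1),'mean',A.mean(0).round(4),'pca long axis',np.degrees(np.arctan2(V[1,1],V[0,1])).round(1))
s=manip.state(); print(s['time'],s['tool_rot'],s['gripper_width'])
```

```text
scene plate [ 551. -167.] [135.  72.] 78.6 mean [ 0.5521 -0.1669] pca long axis 77.0
scene bridge [559. 139.] [135.  50.] 7.3 mean [0.5624 0.1399] pca long axis -173.4
side plate [ 546. -168.] [139.  68.] 79.0 mean [ 0.5458 -0.1655] pca long axis 79.0
side bridge [557. 138.] [135.  53.] 8.4 mean [0.5544 0.1401] pca long axis -171.9
1.2 [1.94545223e-05 9.83947175e-01 1.78459959e-01 1.12726480e-05] 0.995946835356977
```

View pics/crop1.png

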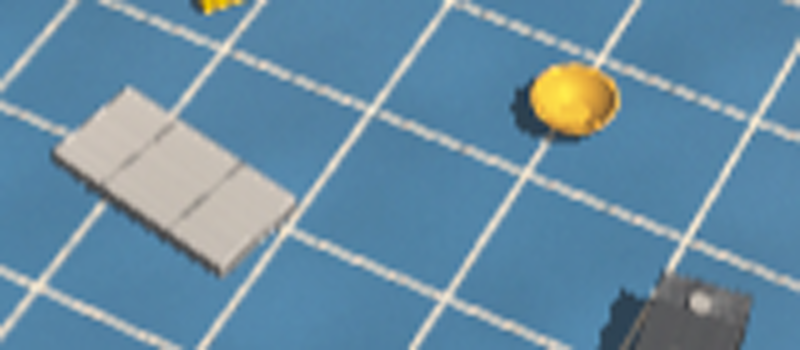

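The plate is the bare grey one with two scribe lines, at scene (273,230). The yellow plates at (283,180) and (420,227) and the green one at (239,146) are look-alikes. The crop confirms this, with the grey plate at the left and a corner of the bridge at the lower right.

The plan is to push its rear (-y) end with two partly opened fingertips along a gentle arc.

Request:
servo_tool(motion=[-0.4,0.5,-0.23,0,0,-0.4,1,-0.47,0,0,-0.4,1,-0.47,0,0])

```text
time: 1.58
tool_pos: [0.3141, -0.4879, 0.208]
tool_rot: [-0.0, 0.984, 0.181, 0.0]
contact_force: [-0.7, -0.3, 0.2]
gripper_width: 0.375
grasp_force: 0.0
```

Request:
servo_tool(motion=[-0.4,0.5,-0.23,0,0,-0.4,1,-0.47,0,0,-0.4,1,-0.47,0,0])

```text
time: 1.95
tool_pos: [0.4063, -0.3935, 0.2081]
tool_rot: [0.0, 0.984, 0.18, 0.0]
contact_force: [-0.1, -1.6, -0.1]
gripper_width: 0.3
grasp_force: 0.0
```

Request:
servo_tool(motion=[-0.4,0.5,-0.23,0,0,-0.4,1,-0.47,0,0,-0.4,1,-0.47,0,0])

```text
time: 2.33
tool_pos: [0.4985, -0.2991, 0.2079]
tool_rot: [0.0, 0.984, 0.18, 0.0]
contact_force: [-0.3, -1.0, 0.3]
gripper_width: 0.298
grasp_force: 0.0
```

Request:
servo_tool(motion=[-0.4,0.35,-0.17,0.3,-0.24,-0.4,0.35,-0.17,0.5,-0.47,-0.4,0.35,-0.17,0.6,-0.7,-0.4,0.35,-0.17,0.6,-0.94,-0.4,0.35,-0.17,0.6,-1])

```text
time: 2.95
tool_pos: [0.5282, -0.2685, 0.1355]
tool_rot: [-0.0, 0.841, 0.542, -0.001]
contact_force: [-0.0, 0.8, 0.8]
gripper_width: 0.299
grasp_force: 0.0
```

Request:
servo_tool(motion=[-0.4,0,0,0.3,-0.2,-0.4,0,0,0.4,-0.29,-0.4,0,0,0.4,-0.29])

```text
time: 3.32
tool_pos: [0.5276, -0.2676, 0.0863]
tool_rot: [-0.001, 0.775, 0.632, -0.001]
contact_force: [-0.1, 0.6, 0.3]
gripper_width: 0.303
grasp_force: 0.0
```

Run:
```python
from h import *
im,d=eyes.grab_frame('wrist'); cv2.imwrite('pics/w1.png',im[:,:,::-1])
p=eyes.camera_params('wrist'); print(p['fov_y'],np.round(p['T_tool_cam'],3).tolist())
for l in ['plate','bridge']:
  for r in models.regions_of('wrist',l)[:2]:
    v,u=np.nonzero(r['mask']); A=at_z('wrist',np.c_[u,v],.012 if l=='plate' else .036)[:,:2]
    print(l,r['p'],r['pixel'],cv2.minAreaRect((A*1000).astype(np.float32)),A.mean(0))
```

```text
63.01471545822884 [[0.0, 0.958, 0.287, 0.073], [1.0, -0.0, -0.0, 0.0], [-0.0, 0.287, -0.958, -0.166], [0.0, 0.0, 0.0, 1.0]]
plate 0.75 [79.7, 258.7] ((366.0508117675781, -258.3526611328125), (133.8922576904297, 67.28263092041016), 53.431419372558594) [ 0.36913397 -0.25404514]
plate 0.64 [162.5, 470.6] ((362.64208984375, -444.1474304199219), (26.63275718688965, 8.51028823852539), 32.0273323059082) [ 0.3637859  -0.44326668]
```

View pics/w1.png

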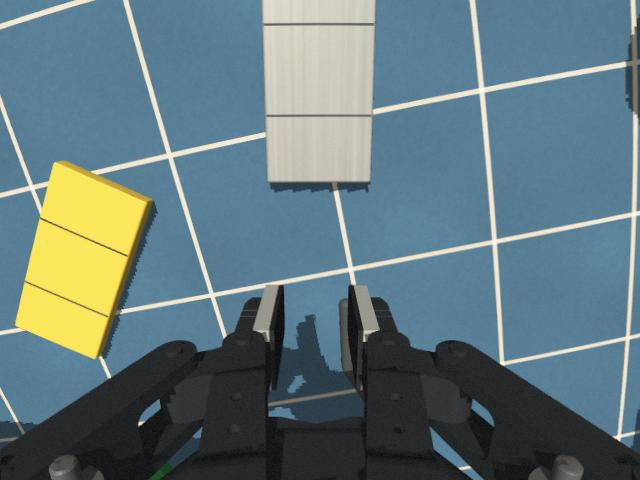

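The wrist view shows the plate dead ahead: rear end at row 183, columns 268–371. The two fingertips are centred below it at about columns 275 and 358.

Run:
```python
from h import *
A=at_z('wrist',[(268,182),(371,182),(264,2),(375.5,2),(320,182)],.012)[:,:2]; print(A.round(4))
for a,b in[(0,2),(1,3)]: print(np.degrees(np.arctan2(*(A[b]-A[a])[::-1])))
m=A[:2].mean(0); s=manip.state(); t=np.array(s['tool_pos'][:2]); q=s['tool_rot']; a=2*np.arctan2(q[2],q[1])
X=np.array([np.cos(a),np.sin(a)]); Y=np.array([np.sin(a),-np.cos(a)]); print(np.degrees(a),(m-t)@X,(m-t)@Y)
```

```text
[[ 0.5075 -0.2288]
 [ 0.5704 -0.2416]
 [ 0.5285 -0.1288]
 [ 0.5899 -0.1412]
 [ 0.5392 -0.2353]]
78.10638765848576
79.02403363709048
78.49877371223481 0.03387273920533843 0.002697766234056767
```

Request:
servo_tool(motion=[-0.4,0,0,0.4,0,-0.4,0,0,0.55,0,-0.4,0,0,0.68,0,-0.4,0,0,0.68,0])

```text
time: 3.98
tool_pos: [0.5289, -0.2663, 0.0056]
tool_rot: [-0.001, 0.774, 0.633, -0.0]
contact_force: [-0.2, 0.0, 0.2]
gripper_width: 0.299
grasp_force: 0.0
```

Request:
servo_tool(motion=[-0.4,0,0.02,0.025,0,-0.4,0,0.02,0.025,0])

```text
time: 4.22
tool_pos: [0.5326, -0.2675, 0.0044]
tool_rot: [0.001, 0.774, 0.633, 0.0]
contact_force: [0.6, 0.9, 0.1]
gripper_width: 0.3
grasp_force: 0.0
```

Request:
servo_tool(motion=[-0.4,0,0,0.012,0,-0.4,0,0,0.012,0])

```text
time: 4.47
tool_pos: [0.5317, -0.267, 0.002]
tool_rot: [0.0, 0.774, 0.633, 0.0]
contact_force: [0.2, 0.2, 0.0]
gripper_width: 0.304
grasp_force: 0.0
```

Request:
servo_tool(motion=[-0.4,0,0,0.012,0,-0.4,0,0,0.012,0])

```text
time: 4.72
tool_pos: [0.5315, -0.2669, 0.0003]
tool_rot: [-0.0, 0.774, 0.633, -0.0]
contact_force: [-0.2, -1.2, -0.5]
gripper_width: 0.298
grasp_force: 0.0
```

Request:
servo_tool(motion=[-0.4,0.08,0,0,0,-0.4,0.16,0,0,0,-0.4,0.22,0,0,0,-0.4,0.28,0,0,0,-0.4,0.34,0,0,0])

```text
time: 5.35
tool_pos: [0.5398, -0.2264, 0.0004]
tool_rot: [0.0, 0.774, 0.634, 0.0]
contact_force: [-0.2, -1.0, -0.5]
gripper_width: 0.301
grasp_force: 0.0
```

```bash
cat >> h.py <<'E'
def wristview(name):
    im,d=eyes.grab_frame('wrist'); cv2.imwrite(f'pics/{name}.png',im[:,:,::-1])
    cam=campose('wrist'); s=manip.state()
    hsv=cv2.cvtColor(im,cv2.COLOR_RGB2HSV)
    v,u=np.nonzero(d>0); P=cloud('wrist',np.c_[u,v],d,cam); c=hsv[v,u]
    k=(c[:,1]<45)&(c[:,2]>90)&(P[:,2]>.006)&(P[:,2]<.018)
    g=np.zeros((480,640),np.uint8); g[v[k],u[k]]=1
    g=cv2.morphologyEx(g,cv2.MORPH_OPEN,np.ones((7,7),np.uint8))
    n,lab,st,_=cv2.connectedComponentsWithStats(g); i=1+np.argmax(st[1:,4])
    vv,uu=np.nonzero(lab==i); A=at_z('wrist',np.c_[uu,vv],.012,cam)[:,:2]
    q=s['tool_rot']; a=2*np.arctan2(q[2],q[1]); X=np.array([np.cos(a),np.sin(a)]); Y=np.array([np.sin(a),-np.cos(a)])
    B=(A-np.array(s['tool_pos'][:2])); print('tool',np.round(s['tool_pos'],4),'yaw',np.degrees(a).round(2),'t',s['time'],'px',uu.min(),uu.max(),vv.min(),vv.max())
    bx=B@X; by=B@Y; print('toolframe x',np.percentile(bx,[.5,99.5]).round(4))
    rows=np.linspace(np.percentile(bx,10),np.percentile(bx,90),15)
    L=[by[abs(bx-r)<.002].min() for r in rows]; H=[by[abs(bx-r)<.002].max() for r in rows]
    for e in (L,H): print('edge slope deg (in +toolY per +toolX)',np.degrees(np.arctan(np.polyfit(rows,e,1)[0])).round(2))
    print('lateral mid',((np.array(L)+H)/2).round(4)[[0,7,14]],'width',(np.array(H)-L).mean().round(4))
    return im,d,cam,s
E
python3 -c "
from h import *
wristview('w2')"
```

```text
tool [ 5.399e-01 -2.257e-01  4.000e-04] yaw 78.64 t 5.4 px 221 397 0 309
toolframe x [-0.0055  0.1136]
edge slope deg (in +toolY per +toolX) 0.13
edge slope deg (in +toolY per +toolX) -0.01
lateral mid [-0.0024 -0.0023 -0.0023] width 0.063
```

View pics/w2.png

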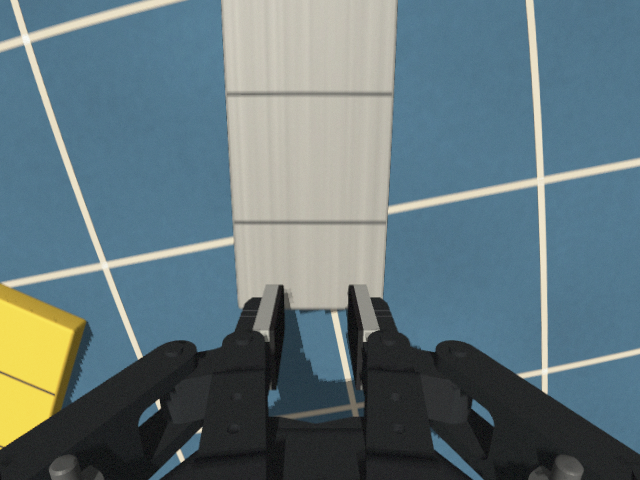

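The view shows the plate's rear end at row 309, still where it was. The fingertips, ending at row 285, hang over its top, so the tips are higher than the TCP. I'll measure their height.

Run:
```python
from h import *
im,d=eyes.grab_frame('wrist'); s=manip.state(); t=np.array(s['tool_pos'])
px=[(u,v) for u in (268,275,280,354,362,370) for v in (284,287,292,300,310,325,335)]
P=cloud('wrist',px,d); a=np.radians(78.64)
for p,q in zip(px,P): print(p,((q-t)[:2]@[np.cos(a),np.sin(a)]).round(4),((q-t)[:2]@[np.sin(a),-np.cos(a)]).round(4),q[2].round(4))
```

```text
(268, 284) 0.0046 -0.0202 0.0124
(268, 287) 0.0109 -0.018 0.0291
(268, 292) 0.011 -0.0175 0.0338
(268, 300) 0.0108 -0.0167 0.04
(268, 310) 0.0105 -0.0159 0.047
(268, 325) 0.0109 -0.0147 0.0576
(268, 335) 0.0096 -0.0143 0.0614
(275, 284) 0.0041 -0.0173 0.0112
(275, 287) 0.0114 -0.0152 0.0303
(275, 292) 0.0114 -0.0148 0.0346
(275, 300) 0.0111 -0.0142 0.0405
(275, 310) 0.0114 -0.0134 0.0486
(275, 325) 0.0098 -0.0127 0.0557
(275, 335) 0.0733 0.0002 0.166
(280, 284) 0.0043 -0.0151 0.0116
(280, 287) 0.0117 -0.0132 0.0309
(280, 292) 0.0113 -0.0129 0.0345
(280, 300) 0.0095 -0.0127 0.0375
(280, 310) 0.0059 -0.0128 0.0381
(280, 325) 0.0008 -0.0127 0.0401
(280, 335) -0.0029 -0.0128 0.0407
(354, 284) 0.0042 0.0167 0.0113
(354, 287) 0.0115 0.0147 0.0304
(354, 292) 0.0114 0.0143 0.0346
(354, 300) 0.0113 0.0137 0.041
(354, 310) 0.0111 0.013 0.048
(354, 325) 0.0071 0.0129 0.051
(354, 335) 0.0031 0.013 0.0507
(362, 284) 0.0042 0.0201 0.0113
(362, 287) 0.0113 0.0177 0.03
(362, 292) 0.0117 0.0171 0.0352
(362, 300) 0.0113 0.0165 0.041
(362, 310) 0.0113 0.0157 0.0484
(362, 325) 0.0111 0.0146 0.0579
(362, 335) 0.01 0.0142 0.062
(370, 284) 0.0046 0.0234 0.0122
(370, 287) 0.0023 0.0238 0.0102
(370, 292) 0.0003 0.0237 0.0111
(370, 300) 0.0112 0.0193 0.0409
(370, 310) 0.0113 0.0184 0.0484
(370, 325) 0.0108 0.0172 0.0574
(370, 335) 0.0126 0.0159 0.0663
```

Request:
servo_tool(motion=[-0.4,-0.2,0,0,0,-0.4,-0.3,-0.02,0,0,-0.4,-0.3,-0.02,0.08,0,-0.4,-0.3,-0.02,0.08,0])

```text
time: 5.95
tool_pos: [0.5292, -0.2608, -0.0107]
tool_rot: [-0.001, 0.774, 0.633, -0.0]
contact_force: [0.4, -0.7, -1.5]
gripper_width: 0.302
grasp_force: 0.0
```

Request:
servo_tool(motion=[-0.4,0,0,0.03,0,-0.4,0,0,0.03,0])

```text
time: 6.2
tool_pos: [0.5301, -0.2612, -0.0132]
tool_rot: [-0.0, 0.774, 0.634, -0.0]
contact_force: [-0.7, -0.8, 0.2]
gripper_width: 0.302
grasp_force: 0.0
```

Run:
```python
from h import *
im,d=eyes.grab_frame('wrist'); s=manip.state(); t=np.array(s['tool_pos']); print(t,s['contact_force'])
for u in (268,275,362,370):
    px=[(u,v) for v in range(270,305,3)]; print(u,[(p[1],q[2].round(3)) for p,q in zip(px,cloud('wrist',px,d))])
```

```text
[ 0.53022654 -0.26142231 -0.01296345] [-0.59123188  0.28486769 -0.71952212]
268 [(270, np.float64(0.0)), (273, np.float64(-0.0)), (276, np.float64(-0.0)), (279, np.float64(-0.001)), (282, np.float64(0.0)), (285, np.float64(0.015)), (288, np.float64(0.017)), (291, np.float64(0.02)), (294, np.float64(0.023)), (297, np.float64(0.026)), (300, np.float64(0.027)), (303, np.float64(0.029))]
275 [(270, np.float64(-0.0)), (273, np.float64(-0.001)), (276, np.float64(-0.0)), (279, np.float64(-0.0)), (282, np.float64(-0.001)), (285, np.float64(0.015)), (288, np.float64(0.017)), (291, np.float64(0.02)), (294, np.float64(0.023)), (297, np.float64(0.025)), (300, np.float64(0.027)), (303, np.float64(0.031))]
362 [(270, np.float64(-0.001)), (273, np.float64(-0.001)), (276, np.float64(0.0)), (279, np.float64(-0.0)), (282, np.float64(-0.001)), (285, np.float64(0.016)), (288, np.float64(0.018)), (291, np.float64(0.02)), (294, np.float64(0.023)), (297, np.float64(0.025)), (300, np.float64(0.027)), (303, np.float64(0.03))]
370 [(270, np.float64(-0.0)), (273, np.float64(-0.0)), (276, np.float64(-0.0)), (279, np.float64(-0.0)), (282, np.float64(-0.001)), (285, np.float64(-0.001)), (288, np.float64(0.0)), (291, np.float64(-0.001)), (294, np.float64(-0.0)), (297, np.float64(0.017)), (300, np.float64(0.028)), (303, np.float64(0.03))]
```

Request:
servo_tool(motion=[-0.4,0,0,0.05,0,-0.4,0,0,0.05,0])

```text
time: 6.5
tool_pos: [0.5298, -0.2614, -0.0194]
tool_rot: [-0.001, 0.774, 0.633, -0.0]
contact_force: [0.5, -0.4, -0.0]
gripper_width: 0.305
grasp_force: 0.0
```

Request:
servo_tool(motion=[-0.4,0,0,0.025,0,-0.4,0,0,0.025,0])

```text
time: 6.75
tool_pos: [0.53, -0.2616, -0.0221]
tool_rot: [-0.0, 0.774, 0.633, -0.0]
contact_force: [-0.4, 0.4, -0.5]
gripper_width: 0.302
grasp_force: 0.0
```

Run:
```python
from h import *
im,d,cam,s=wristview('w3'); print(s['contact_force'])
for u in (268,362):
    px=[(u,v) for v in range(279,300,3)]; print(u,[(p[1],q[2].round(3)) for p,q in zip(px,cloud('wrist',px,d))])
```

```text
tool [ 0.5302 -0.2617 -0.0219] yaw 78.61 t 6.8 px 214 419 0 134
toolframe x [0.0682 0.108 ]
edge slope deg (in +toolY per +toolX) 0.17
edge slope deg (in +toolY per +toolX) 0.04
lateral mid [0.0002 0.0002 0.0003] width 0.0631
[ 0.42846363  0.14749264 -0.48484661]
268 [(279, np.float64(-0.001)), (282, np.float64(-0.0)), (285, np.float64(0.006)), (288, np.float64(0.01)), (291, np.float64(0.01)), (294, np.float64(0.013)), (297, np.float64(0.016))]
362 [(279, np.float64(0.001)), (282, np.float64(-0.002)), (285, np.float64(0.006)), (288, np.float64(0.009)), (291, np.float64(0.012)), (294, np.float64(0.015)), (297, np.float64(0.016))]
```

Request:
servo_tool(motion=[-0.4,0.08,0,0,0,-0.4,0.16,0,0,0,-0.4,0.24,0,0,0,-0.4,0.32,0,0,0,-0.4,0.39,0,0,0])

```text
time: 7.42
tool_pos: [0.5396, -0.2156, -0.0216]
tool_rot: [0.0, 0.774, 0.634, -0.0]
contact_force: [-1.0, -5.7, -1.5]
gripper_width: 0.303
grasp_force: 2.4
```

Request:
servo_tool(motion=[-0.4,0.127,0.013,0,-0.028,-0.4,0.254,0.023,0,-0.057,-0.4,0.38,0.03,0,-0.085,-0.4,0.51,0.034,0,-0.114,-0.4,0.636,0.035,0,-0.142])

```text
time: 8.05
tool_pos: [0.559, -0.141, -0.0216]
tool_rot: [0.0, 0.737, 0.676, -0.0]
contact_force: [-1.1, -5.5, -0.3]
gripper_width: 0.305
grasp_force: 2.5
```

```bash
python3 -c "
from h import *
wristview('w4')"
```

```text
tool [ 0.5591 -0.1389 -0.0218] yaw 85.14 t 8.1 px 215 416 26 183
toolframe x [0.0515 0.1004]
edge slope deg (in +toolY per +toolX) -0.02
edge slope deg (in +toolY per +toolX) 0.19
lateral mid [ 0.0001 -0.      0.0001] width 0.0629
```

View pics/w4.png

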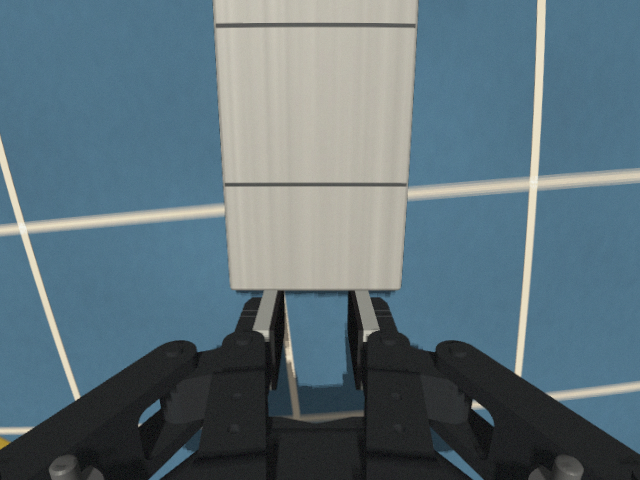

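The view shows both fingers flush behind the plate end (row 290), with scribe lines at rows 183 and 26. The plate is centred and parallel to the tool.

Request:
servo_tool(motion=[-0.4,0.067,0,0,0,-0.4,0.133,0,0,0,-0.4,0.26,0.013,0,-0.028,-0.4,0.385,0.023,0,-0.056,-0.4,0.51,0.03,0,-0.084])

```text
time: 8.72
tool_pos: [0.5676, -0.0805, -0.0218]
tool_rot: [-0.0, 0.714, 0.7, -0.0]
contact_force: [-0.0, -3.8, -0.8]
gripper_width: 0.297
grasp_force: 2.4
```

Run:
```python
from h import *
wristview('w5')
for n in ['scene','side']:
    im,d=eyes.grab_frame(n); cv2.imwrite(f'pics/{n}5.png',cv2.resize(im[170:330,240:440] if n=='scene' else im[200:360,230:430],None,fx=4,fy=4,interpolation=2)[:,:,::-1][:600])
```

```text
tool [ 0.5677 -0.0783 -0.0219] yaw 88.9 t 8.775 px 215 417 26 183
toolframe x [0.0515 0.1004]
edge slope deg (in +toolY per +toolX) -0.21
edge slope deg (in +toolY per +toolX) 0.13
lateral mid [0.0004 0.0003 0.0003] width 0.063
```

View pics/scene5.png

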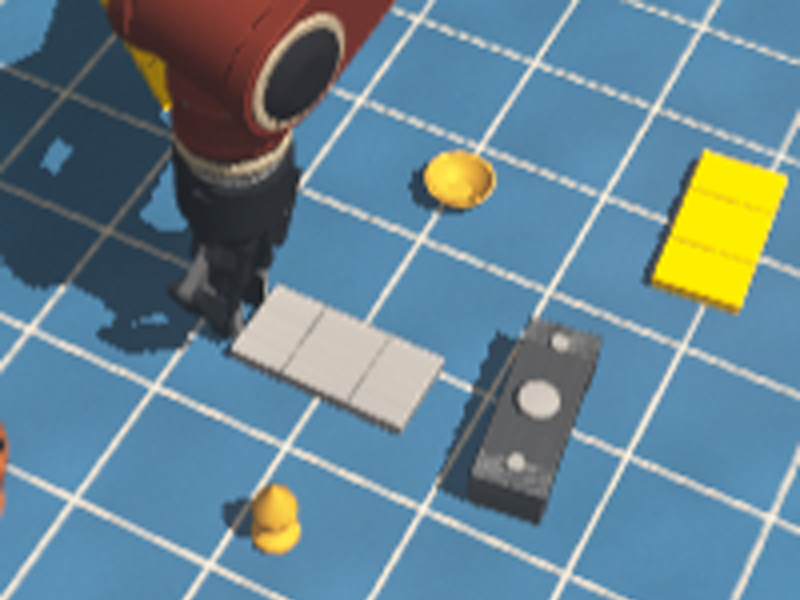

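The crop shows the plate (corners near (278,285), (443,358), (400,432), (232,350)) heading into the bridge (top corners near (532,320), (602,338), (545,492), (472,468)). I'll check their relative pose in this one picture.

Run:
```python
from h import *
c=lambda L:np.array(L)/4+[240,170]-.375
P=at_z('scene',c([(278,285),(443,358),(400,432),(232,350)]),.012)[:,:2]; B=at_z('scene',c([(532,320),(602,338),(545,492),(472,468)]),.036)[:,:2]
M=at_z('scene',c([(539,396)]),.042)
print(P.round(3).tolist(),B.round(3).tolist())
an=lambda v:np.degrees(np.arctan2(v[1],v[0]))
print('plate',P.mean(0),an(P[1]-P[0]),an(P[2]-P[3]));print('bridge',B.mean(0),an(B[3]-B[0]),an(B[2]-B[1]),'button',M)
s=manip.state();a=np.radians(88.9);print('wrist plate',np.array(s['tool_pos'][:2])+.076*np.array([np.cos(a),np.sin(a)]))
```

```text
[[0.536, -0.064], [0.537, 0.063], [0.604, 0.064], [0.599, -0.064]] [[0.497, 0.108], [0.488, 0.155], [0.616, 0.17], [0.621, 0.122]]
plate [ 5.69165444e-01 -1.97708014e-04] 89.41092796800775 87.8115262635473
bridge [0.55559675 0.13894842] 6.601513643888597 6.7415643814610675 button [[0.55508272 0.13836272 0.042     ]]
wrist plate [ 0.56888441 -0.00345461]
```

Request:
servo_tool(motion=[-0.4,0.128,0.017,0,-0.037,-0.4,0.256,0.029,0,-0.074,-0.4,0.384,0.038,0,-0.11,-0.4,0.512,0.044,0,-0.147,-0.4,0.64,0.046,0,-0.184])

```text
time: 9.5
tool_pos: [0.5747, -0.0035, -0.0219]
tool_rot: [-0.0, 0.661, 0.75, -0.0]
contact_force: [0.1, -4.6, -1.9]
gripper_width: 0.3
grasp_force: 2.1
```

Run:
```python
from h import *
im,d,cam,s=wristview('w6')
```

```text
tool [ 0.5745 -0.0015 -0.0219] yaw 97.24 t 9.55 px 216 418 25 183
toolframe x [0.0515 0.1004]
edge slope deg (in +toolY per +toolX) 0.05
edge slope deg (in +toolY per +toolX) -0.03
lateral mid [0.0006 0.0005 0.0005] width 0.063
```

View pics/w6.png

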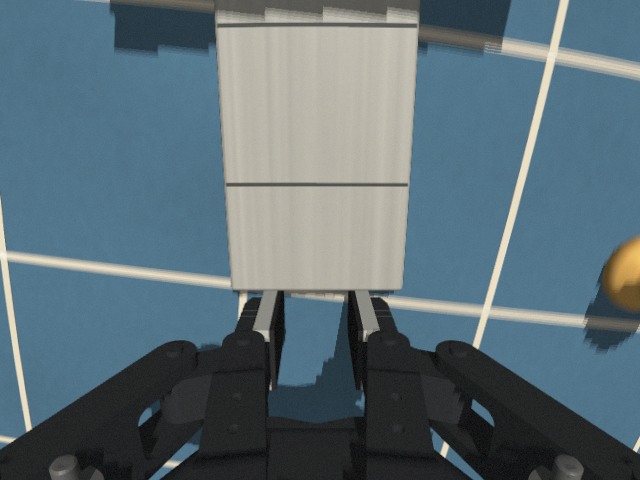

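The wrist view shows the plate still square to the tool and centred (columns 216–418). The bridge's shadow crosses the plate at row 25, and neither leg is touched.

Request:
servo_tool(motion=[-0.4,0.08,0,0,0,-0.4,0.16,0,0,0,-0.4,0.24,0,0,0,-0.4,0.32,0,0,0,-0.4,0.4,0,0,0])

```text
time: 10.18
tool_pos: [0.5687, 0.0435, -0.0218]
tool_rot: [-0.0, 0.662, 0.749, -0.0]
contact_force: [0.6, -4.4, -0.3]
gripper_width: 0.3
grasp_force: 2.2
```

Run:
```python
from h import *
im,d=eyes.grab_frame('wrist'); cv2.imwrite('pics/w7.png',im[:,:,::-1]); cam=campose('wrist'); s=manip.state()
v,u=np.nonzero(d>0); P=cloud('wrist',np.c_[u,v],d,cam)
q=s['tool_rot'];a=2*np.arctan2(q[2],q[1]);X=np.array([np.cos(a),np.sin(a)]);Y=np.array([np.sin(a),-np.cos(a)])
B=P[:,:2]-s['tool_pos'][:2]; bx=B@X; by=B@Y
k=(P[:,2]>.031)&(P[:,2]<.039)&(bx>.03)&(v<280)
print(s['tool_pos'],np.degrees(a),k.sum())
if k.sum():
  bins=np.arange(-.07,.071,.01); e=[(b,bx[k&(abs(by-b)<.003)].min().round(4)) for b in bins if (k&(abs(by-b)<.003)).any()]; print(e)
  print('by range',by[k].min(),by[k].max()); print(np.degrees(np.arctan(np.polyfit(*np.array(e).T,1)[0])))
```

```text
[ 0.56853352  0.044813   -0.02177789] 97.07284906180837 55194
[(np.float64(-0.060000000000000005), np.float64(0.0699)), (np.float64(-0.05), np.float64(0.0698)), (np.float64(-0.04), np.float64(0.0698)), (np.float64(-0.03), np.float64(0.0698)), (np.float64(-0.019999999999999997), np.float64(0.0699)), (np.float64(-0.009999999999999995), np.float64(0.0699)), (np.float64(0.0), np.float64(0.0699)), (np.float64(0.010000000000000009), np.float64(0.0702)), (np.float64(0.020000000000000018), np.float64(0.0702)), (np.float64(0.030000000000000013), np.float64(0.0701)), (np.float64(0.04000000000000001), np.float64(0.0701)), (np.float64(0.05000000000000002), np.float64(0.0701)), (np.float64(0.060000000000000026), np.float64(0.0702)), (np.float64(0.07), np.float64(0.0701))]
by range -0.06570353746852604 0.06903155208244591
0.17629414984317016
```

View pics/w7.png

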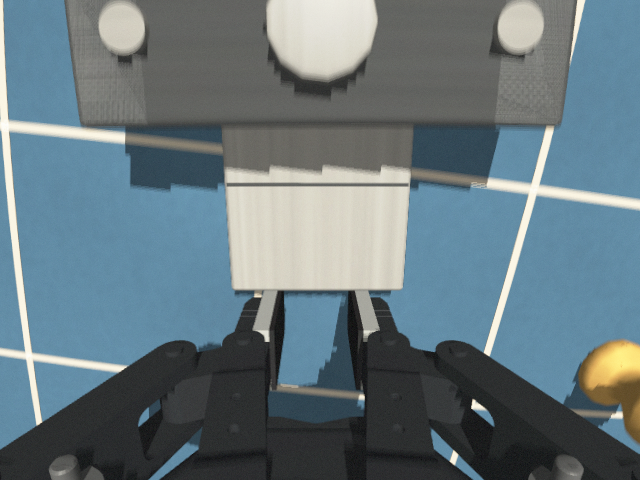

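The bridge is square ahead (near edge at row 124) with the scribe line at row 183, so about 18 mm remain.

Request:
servo_tool(motion=[-0.4,0.05,0,0,0,-0.4,0.1,0,0,0,-0.4,0.145,0,0,0,-0.4,0.145,0,0,0,-0.4,0.145,0,0,0])

```text
time: 10.85
tool_pos: [0.5666, 0.0611, -0.0218]
tool_rot: [-0.001, 0.662, 0.749, 0.0]
contact_force: [-0.4, 0.1, -0.4]
gripper_width: 0.298
grasp_force: 0.0
```

```bash
cat > m.py <<'E'
from h import *
im,d=eyes.grab_frame('wrist'); cam=campose('wrist'); s=manip.state()
v,u=np.nonzero(d>0); P=cloud('wrist',np.c_[u,v],d,cam)
q=s['tool_rot'];a=2*np.arctan2(q[2],q[1]);X=np.array([np.cos(a),np.sin(a)]);Y=np.array([np.sin(a),-np.cos(a)])
B=P[:,:2]-s['tool_pos'][:2]; bx=B@X; by=B@Y
k=(P[:,2]>.031)&(P[:,2]<.039)&(bx>.03)&(v<280); p=(P[:,2]>.008)&(P[:,2]<.016)&(abs(by)<.05)&(bx>0)
print(s['time'],s['tool_pos'],'face x',np.percentile(bx[k],.5),'by',by[k].min(),by[k].max())
print('plate rear x',np.percentile(bx[p],.5),'by',np.percentile(by[p],[.5,99.5]))
E
python3 m.py
```

```text
10.9 [ 0.56661759  0.0609728  -0.02173236] face x 0.052748758726412374 by -0.06580999766700968 0.06869329250271505
plate rear x 0.006710574853394378 by [-0.0307316   0.03210999]
```

Request:
servo_tool(motion=[-0.4,-0.1,0,0,0,-0.4,-0.3,0,0,0,-0.4,-0.4,0,0,0,-0.4,-0.4,0,0,0])

```text
time: 11.4
tool_pos: [0.5728, 0.0118, -0.0217]
tool_rot: [-0.0, 0.663, 0.749, 0.0]
contact_force: [0.1, 1.5, -0.1]
gripper_width: 0.302
grasp_force: 0.0
```

```bash
sed -i 's/(bx>0)/(bx>.025)/' m.py; echo "cv2.imwrite('pics/w8.png',im[:,:,::-1])" >> m.py; python3 m.py
```

```text
11.45 [ 0.57261039  0.01239963 -0.02178816] face x 0.10141201326165786 by -0.06507490327157295 0.06814113865177558
plate rear x 0.061124608411301705 by [-0.04395755  0.03218259]
```

View pics/w8.png

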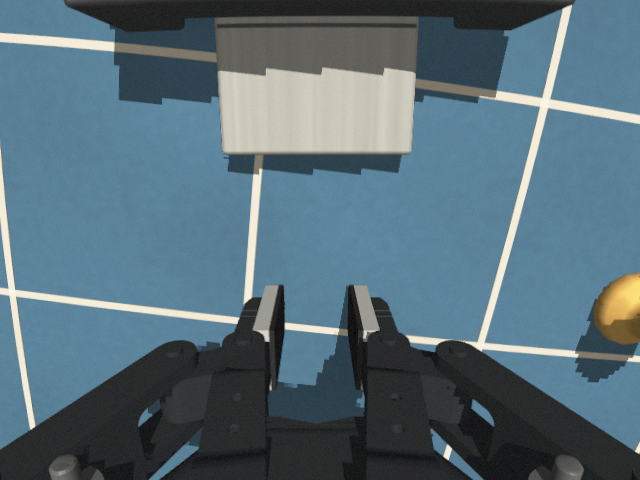

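The near stick-out measures 40 mm. The scribe line lies at the bridge face (row ~24), and the plate is square and untouched. I'll raise the arm and hand in.

Request:
servo_tool(motion=[-0.4,-0.1,0,-0.3,0,-0.4,-0.1,0,-0.7,0,-0.4,-0.1,0,-1,0,-0.4,-0.1,0,-1,0,-0.4,-0.1,0,-1,0])

```text
time: 12.08
tool_pos: [0.5733, 0.0013, 0.0973]
tool_rot: [-0.001, 0.662, 0.749, -0.0]
contact_force: [0.8, 0.1, 0.5]
gripper_width: 0.304
grasp_force: 0.0
```

```bash
python3 -c "
from h import *
print(manip.state()['tool_pos'],job_done())"
```

```text
the job is handed in; nothing more can be done
[0.57333704 0.00130587 0.09725924] None
```

The plate lies flat and square under the bridge, sticking out about 40 mm at the near end (so equal on both sides by its known length), the arm is clear, and the job was handed in at about 12 s; no verdict was returned.

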